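Knock stuck bolsters out of the pressing fixture

ROBOT

A 6-joint arm with a two-finger parallel gripper is mounted at the origin on the work surface. World frame = base frame: x ahead of the robot, y to its left, z up, the work surface at z = 0. Lengths are in m, angles in rad, forces in N, time in s.
With the tool pointing down it reaches from about 0.35 to 0.725 m from the base axis. Payload 6 kg.
Tool frame: the origin (TCP) lies on the front face of the gripper's body, between the roots of the fingers; the fingertips stand 73 mm ahead of it and the grasp point (between the pads) lies 54 mm ahead of it; z points along the fingers, y is the line along which they close (so a half turn about z gives the same grasp; the last joint's range is limited). The gripper opens to 85 mm and grips with 20 to 120 N. Pads are 22 mm wide; open, the fingers measure 114 mm over their backs; the gripper's body (76 mm by 85 mm) begins 54 mm behind the grasp point. The pads swing forward as they close: fully open they stand 13 mm farther back than shut.
Start: joints at [1.441, 0.04, 0.085, 0, -1.615, -0.334], TCP at [0.268, 0.537, 0.304] pointing down, gripper open.
Joint ranges: [-2.56, 2.56], [-1.29, 2.01], [-1.08, 1.49], [-3.29, 1.98], [-2.81, -0.18], [-2.99, 2.99]. Speed limits (rad/s): [2.57, 2.57, 3.01, 3.14, 3.14, 3.14].

INTERFACE

Orientations are given as a unit quaternion [x, y, z, w].
In Python, from bench import ctrl gives the robot as it stands.
- The arm moves only by the tool move_arm, never from a script. Its argument "increments" is a list of rows, each a list of 7 numbers: the shift along the world's x, y, z in units of 60 mm (1.0 is 60 mm), then the turn, a rotation vector about the world's x, y, z in units of 8 degrees (1.0 is 8 degrees), then the opening, from 0 (shut) to 1 (fully open). In form: [[tx, ty, tz, ax, ay, az, claw], ...]. A call has exactly 8 rows; each row shifts and turns the commanded pose from where the row before left it; what a row does not reach is not made up. A row lasts 1/8 s, in which the tool goes at most 62.5 mm and 10.7 degrees, less where a joint would pass 70% of its speed; a pose out of reach is approached as far as the arm can. A call is refused whole if a number of a shift passes 1 or a number of a turn 1, either way. A call with a gripper value outside its range is refused whole. The fingers move at their own pace and stop on an object; "newtons" is the grip in N (left out, the last holds). Time passes only in rows, so rows that do not move let the fingers close, or fill a call up. It gives the time, the measured TCP pose, the force, the opening and the grip force at its end, in the units of the state.
- ctrl.read_state(): the state, without advancing time (a new reading comes with each control period).
- ctrl.camera(name): name is "side" or "top" or "wrist"; returns a dict with "pixels" (420x560x3 uint8, red, green, blue), "fx", "fy", "cx", "cy" (pixels), "position" and "rotation" of the camera in the world; the wrist camera has in their place "hand_eye" (4x4, takes a point from camera to tool coordinates, whose origin is the TCP and whose axes are the flange's). Camera axes: x right, y down, z forward; pixel columns grow to the right and rows downward; lengths in m; the calibration is good to about 2 mm. A picture is of the moment at which its call begins: read the wrist's pose just before it. There is no depth.
- ctrl.sign_off(): hands the job in; it is judged then, once.
The state is a dict: "time": time; "qpos": joint angles; "qd": joint speeds; "effort": joint torques, N m; "tool_pos": TCP position; "tcp_rot": TCP orientation; "wrist_force": force on the tool from outside, world axes, zero at the start; "moment": the same for the moment, N m; "finger_gap": opening from 0.0 (shut) to 1.0 (fully open); "gripper_force": force on a finger pad.
Only numpy, scipy, OpenCV 4.12 (cv2) and the standard library are available. Lean on these libraries where they do the work, as an engineer would, in place of code of your own. Each camera call takes 0.05 s, during which the arm holds its last target. There are 200 camera calls.

TASK

Some of the pockets of the pressing fixture still hold a brass bolster: push every one of them out from above, through its access hole, with the drift punch, so that all of them drop into the catch tray under the fixture; the tray must be fully home for this, so push it in first if it stands out. When all of them are down, stand the punch back in its holder, draw the tray out, put all the bolsters into the plywood parts box and slide the tray fully home again. Leave the parts box standing flat on the bench and do not disturb the other things lying about.

Things in the scene. Friction and masses are not known exactly. Their poses are not given: they have to be found in the camera images.
- fixture: Steel pressing fixture fixed to the bench: plate 76 (x) x 250 (y) mm, top 68 mm above the bench, on a side wall at each end. Origin: centre of its footprint at bench level; -x faces the robot, z up. Four pockets (26 x 20 mm) in a row at x = 0, y = -72, -24, 24, 72 mm, open downwards: ceiling 60 mm, mouth 40 mm above the bench. A pocket may be empty.
- hole_row (a point): Middle of the row of four access holes on the fixture's top face (axes as the fixture's): round, 14 mm wide, through the top 8 mm, one over each pocket's centre. Spring catches hold a stuck bolster: it takes roughly 5 to 20 N straight down to start it, and it drops only once its top is pushed below 42 mm above the bench; until then it sticks.
- tray (a joint): Shallow aluminium catch tray sliding on the fixture under the pockets. 0 = fully home (tray centred under the row of pockets), grows to 0.10 m as it is drawn out along the fixture's -x, towards the robot. Starts anywhere between home and 80 mm out; when more than about 30 mm out it no longer catches what drops. It stays where it is left (about 2 N to move).
- tray_in (a point): Centre of the tray's inner floor, 7 mm above the bench; axes as the fixture's. The tray is 92 (x) x 216 (y) mm inside, walls 4 mm thick, rim 30 mm above the bench (23 mm above the floor).
- tray_knob (a point): Centre of the top of the tray's upright round black knob: 16 mm across, 34 mm tall, its top 43 mm above the bench. It stands on a tongue (40 mm wide, top 9 mm above the bench) 35 mm ahead (-x) of the tray's front wall. Axes as the fixture's.
- punch: Steel drift punch, standing upright in the holder at the start. Origin: centre of its lower tip; z points up along it. Shaft 8 mm thick from 0 to 60 mm, collar 24 mm across from 60 to 66 mm, square grip 16 x 16 mm (faces along its x and y) from 66 to 126 mm. 150 g.
- holder: Wooden block 70 x 70 x 62 mm fixed to the bench, with one 13 mm wide round hole right through in its middle. Origin: centre of its underside. The punch stands in it with its collar resting on the top (tip 2 mm above the bench).
- partsbox: Loose open plywood box, 160 (x) x 130 (y) x 45 mm outside, walls and floor 4 mm, 0.5 kg. Origin: centre of its underside. Empty at the start. It stands to one side of the fixture, the holder to the other; which is which varies.
- bolster1: Brass knife bolster, a plain block 24 (x) x 18 (y) x 14 (z) mm, origin at its centre, 45 g. Either absent, or stuck at the start in the fixture's pocket at y = -72 mm, its top 59 mm above the bench, seen only through the access hole above it.
- bolster2: Brass knife bolster, a plain block 24 (x) x 18 (y) x 14 (z) mm, origin at its centre, 45 g. Either absent, or stuck at the start in the fixture's pocket at y = -24 mm, its top 59 mm above the bench, seen only through the access hole above it.
- bolster3: Brass knife bolster, a plain block 24 (x) x 18 (y) x 14 (z) mm, origin at its centre, 45 g. Either absent, or stuck at the start in the fixture's pocket at y = +24 mm, its top 59 mm above the bench, seen only through the access hole above it.
- bolster4: Brass knife bolster, a plain block 24 (x) x 18 (y) x 14 (z) mm, origin at its centre, 45 g. Either absent, or stuck at the start in the fixture's pocket at y = +72 mm, its top 59 mm above the bench, seen only through the access hole above it.
- blade1: Loose knife blank, about 200 x 24 x 5 mm, origin under its rear end; bystander, not part of the job.
- blade2: Loose knife blank, about 200 x 24 x 5 mm, origin under its rear end; bystander, not part of the job.
- blade3: Loose knife blank, about 190 x 24 x 5 mm, origin under its rear end; bystander, not part of the job.
- nippers: End nippers with red handles, about 180 mm long, 18 mm high; bystander, not part of the job.
- tin: Small closed aluminium tin, 50 mm across, 40 mm high; bystander, not part of the job.
- pot: Small terracotta-coloured bowl, 84 mm across, 50 mm high; bystander, not part of the job.
Mind the look-alikes: they are no part of the job. Of the things that look like the punch, the smallest one is meant.

How it is judged:
By the outcome, as a careful person would: the job done as asked, in the order asked, and still so for the second after the job is handed in, with the robot touching nothing.
Of bolster1, bolster2, bolster3, bolster4 only 2 to 4 are there at a start; the rules pass over those that are not, and their reading is None.
At some moment in a run one of partsbox may be knocked a few centimetres aside while the robot is not near it.
It also fails if it takes over 210 s, if anything falls off the work surface, if the arm or the gripper's body presses on something with over 40 N, if the wrist force passes 120 N, or if a joint passes its speed limit or range.

## Working session

There is one attempt and no reset: what is moved stays moved. The work goes in short steps, Python scripts to look and compute and a tool call to move; the robot and the scene stay as the last step left them, time stands still between calls to the robot, and variables do not carry over. Pictures are saved under pics/ and viewed, at most 14 in all, crops included, and the job is handed in when it is done.

Besides the shell and the picture viewer there is one more tool, called by a JSON object that holds its "name" and its "arguments", one argument or row to a line. move_arm: Moves the arm, as the interface text tells. Its arguments: {"type":"object","properties":{"increments":{"type":"array"},"newtons":{"type":"number"}},"required":["increments"]}

```bash
mkdir -p pics; cat > h.py <<'E'
import numpy as np, cv2
from bench import ctrl
from scipy.spatial.transform import Rotation as R
def cam(n):
    s=ctrl.read_state(); c=ctrl.camera(n)
    if n=='wrist':
        T=np.eye(4);T[:3,:3]=R.from_quat(s['tcp_rot']).as_matrix();T[:3,3]=s['tool_pos']
        M=T@np.array(c['hand_eye']); c['position']=M[:3,3]; c['rotation']=M[:3,:3]
    c['position']=np.array(c['position']);c['rotation']=np.array(c['rotation'])
    if c['rotation'].shape!=(3,3): c['rotation']=R.from_quat(c['rotation']).as_matrix()
    return c
def save(c,f,crop=None,k=1):
    p=c['pixels'][:,:,::-1]
    if crop: x0,y0,x1,y1=crop; p=p[y0:y1,x0:x1]
    cv2.imwrite('pics/'+f,cv2.resize(p,None,fx=k,fy=k,interpolation=cv2.INTER_CUBIC))
def ray(c,u,v,z):
    d=c['rotation']@np.array([(u-c['cx'])/c['fx'],(v-c['cy'])/c['fy'],1]); p=c['position']
    return p+d*(z-p[2])/d[2]
def proj(c,P):
    q=c['rotation'].T@(np.array(P)-c['position']); return q[0]/q[2]*c['fx']+c['cx'],q[1]/q[2]*c['fy']+c['cy']
E
python3 - <<'E'
from h import *
import pickle
o={}
for n in('top','side','wrist'):
    c=cam(n); o[n]=c; save(c,n+'0.png'); print(n,c['position'].round(3),c['rotation'].round(3).tolist(),c['fx'],c['cx'],c['cy'])
t=o['top']['pixels'];s=o['side']['pixels']
pickle.dump(o,open('o.pkl','wb'))
print(ctrl.read_state())
E
```

```text
top [ 0.493 -0.042  1.264] [[-0.014, -0.996, 0.088], [-1.0, 0.015, 0.009], [-0.01, -0.088, -0.996]] 500.0461424615992 281.5723583367522 205.13538696071245
side [ 0.249 -0.726  0.812] [[0.887, -0.335, 0.318], [-0.461, -0.612, 0.642], [-0.02, -0.716, -0.698]] 439.54694028165227 278.2224919801567 213.93317305157407
wrist [0.333 0.504 0.373] [[-0.448, -0.858, -0.253], [-0.894, 0.43, 0.126], [0.001, 0.283, -0.959]] 327.4274420627434 276.9211772031689 209.8526232155707
{'time': 0.15, 'qpos': array([ 1.44068626e+00,  4.07319718e-02,  8.40588114e-02, -3.07166450e-04,
       -1.61549838e+00, -3.33683586e-01]), 'qd': array([ 0.00164579, -0.00149983,  0.00469998,  0.00213464,  0.00069912,
        0.00114552]), 'effort': array([-1.63696659e-03, -3.68617451e+01,  3.47691536e+01,  6.93611026e+00,
       -4.42751247e-03,  1.85733498e-06]), 'tool_pos': array([0.26829316, 0.53651789, 0.30309123]), 'tcp_rot': array([ 9.73233521e-01, -2.29817355e-01, -8.27717806e-05,  6.99639306e-04]), 'wrist_force': array([-0.48828375, -0.440639  , -0.38106228]), 'moment': array([0.00746099, 0.02244155, 0.00687137]), 'gripper_force': 0.0, 'finger_gap': 0.9999252164051468}
```

View pics/top0.png

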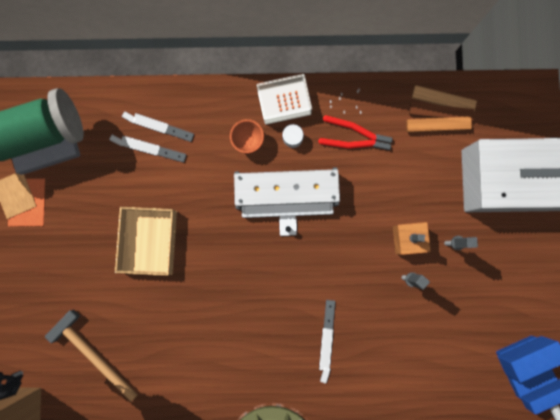

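View pics/side0.png

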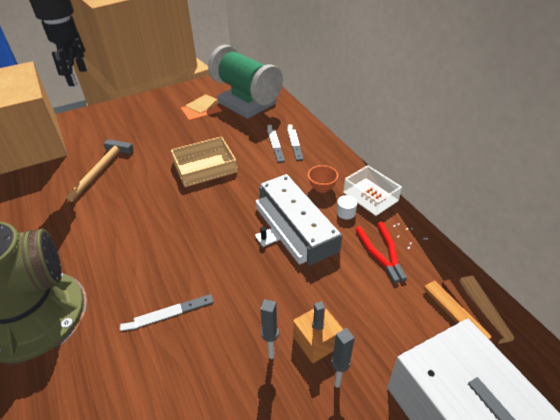

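The top view shows the fixture at (287,190), its knob at (289,229), the parts box at (147,241), and the holder at (413,238). There are three candidate punches: one in the holder at (417,238), and two standing free at (460,243) and (413,280). The one in the holder should be meant because it looks smallest and stands in the holder. I'll confirm this in a crop.

```bash
python3 - <<'E'
from h import *
import pickle
o=pickle.load(open('o.pkl','rb'))
t=o['top'];s=o['side']
a=cv2.resize(t['pixels'][165:245,225:350,::-1],(500,320),interpolation=cv2.INTER_CUBIC)
b=cv2.resize(s['pixels'][285:405,240:370,::-1],(300,277),interpolation=cv2.INTER_CUBIC)
d=cv2.resize(t['pixels'][215:295,390:490,::-1],(330,264),interpolation=cv2.INTER_CUBIC)
im=np.zeros((600,800,3),np.uint8); im[:320,:500]=a; im[323:323+277,:300]=b; im[323:587,320:650]=d
cv2.imwrite('pics/crop1.png',im)
hsv=cv2.cvtColor(t['pixels'],cv2.COLOR_RGB2HSV)
def quad(m,z,name):
    m=cv2.morphologyEx(m,cv2.MORPH_OPEN,np.ones((3,3),np.uint8))
    c=max(cv2.findContours(m,0,2)[0],key=cv2.contourArea); r=cv2.minAreaRect(c)
    p=np.array([ray(t,*q,z)[:2] for q in cv2.boxPoints(r)])
    print(name,r,p.mean(0).round(4),p.round(4).tolist())
roi=np.zeros(hsv.shape[:2],np.uint8)
x=roi.copy();x[165:212,228:345]=1
quad(((hsv[...,1]<60)&(hsv[...,2]>140)&(x>0)).astype(np.uint8)*255,.068,'fixture')
x=roi.copy();x[215:262,390:440]=1
print(hsv[248,405],hsv[250,422],hsv[262,385],hsv[240,150],hsv[210,150],hsv[245,100])
quad(((hsv[...,0]<22)&(hsv[...,1]>120)&(hsv[...,2]>140)&(x>0)).astype(np.uint8)*255,.062,'holder')
x=roi.copy();x[195:290,105:190]=1
quad(((hsv[...,0]<35)&(hsv[...,0]>12)&(hsv[...,2]>120)&(x>0)).astype(np.uint8)*255,.045,'box')
print('knob',ray(t,289,230,.043))
for px in((256,188),(276,187.5),(296,187),(316,186)): print(ray(t,*px,.068)[:2], t['pixels'][int(px[1]),px[0]])
E
```

```text
fixture ((286.04522705078125, 187.2819366455078), (32.89189910888672, 105.19735717773438), 87.67847442626953) [ 0.6418 -0.0419] [[0.6784, 0.0861], [0.6849, -0.1679], [0.6052, -0.1692], [0.5986, 0.0833]]
[ 14 156 217] [ 14 156 212] [ 10 161 122] [ 20  95 240] [ 17 115 149] [ 10 160 110]
holder ((411.5, 237.0), (32.0, 33.0), 90.0) [ 0.5182 -0.3405] [[0.5569, -0.3024], [0.5558, -0.3814], [0.4794, -0.3783], [0.4805, -0.2998]]
box ((143.37168884277344, 240.42478942871094), (55.07773208618164, 68.38153076171875), 3.814074993133545) [0.5198 0.3079] [[0.4421, 0.3795], [0.6083, 0.3709], [0.5972, 0.2355], [0.4315, 0.2457]]
knob [ 0.53969941 -0.04768916  0.043     ]
[0.64103331 0.03040493] [170 131  64]
[ 0.6415152  -0.01780845] [209 163  78]
[ 0.64199677 -0.06599005] [140 144 146]
[ 0.64369019 -0.11416403] [208 163  78]
```

View pics/crop1.png

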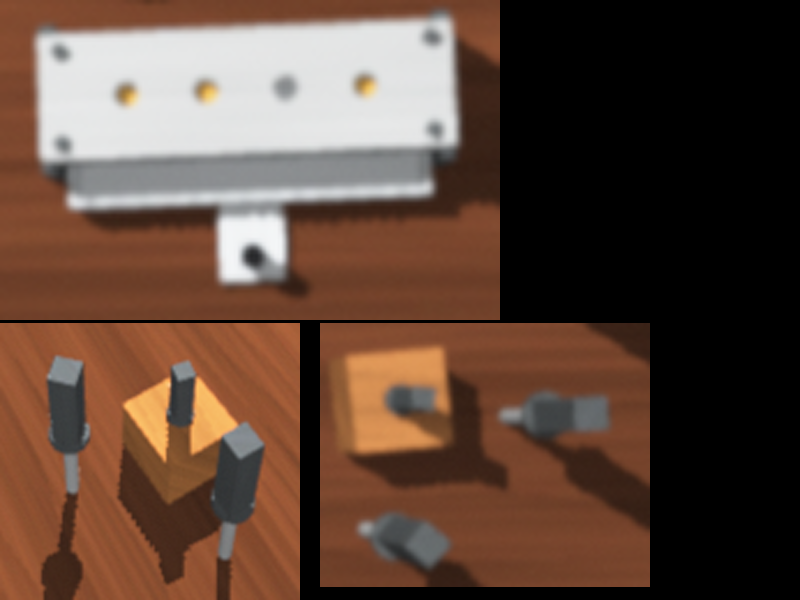

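The punch in the holder is clearly the smallest: its grip is narrower and its shaft is inside the block, so that is the one meant. Holes 1, 3 and 4 show brass and hole 2 (296,187) is empty. The tray stands about 17 mm out. I'm moving over the knob now.

{"name": "move_arm", "arguments": {
  "increments": [
    [0.41, -0.88, 0, 0, 0, 0.45, 1],
    [0.41, -0.88, 0, 0, 0, 0.45, 1],
    [0.41, -0.88, 0, 0, 0, 0.45, 1],
    [0.41, -0.88, 0, 0, 0, 0.45, 1],
    [0.41, -0.88, 0, 0, 0, 0.45, 1],
    [0.41, -0.88, 0, 0, 0, 0.45, 1],
    [0.41, -0.88, 0, 0, 0, 0.45, 1],
    [0.41, -0.88, 0, 0, 0, 0.4, 1]
  ]
}}

```text
time: 1.15
tool_pos: [0.4655, 0.1124, 0.3039]
tcp_rot: [1.0, 0.017, 0.0, -0.0]
wrist_force: [0.5, 1.0, -0.0]
finger_gap: 1.004
gripper_force: 0.0
```

{"name": "move_arm", "arguments": {
  "increments": [
    [0.41, -0.88, 0, 0, 0, 0, 0.5],
    [0.41, -0.88, 0, 0, 0, 0, 0.5],
    [0.41, -0.88, 0, 0, 0, 0, 0.5],
    [0, 0, -0.3, 0, 0, 0, 0.5],
    [0, 0, -0.3, 0, 0, 0, 0.5],
    [0, 0, -0.3, 0, 0, 0, 0.5],
    [0, 0, 0, 0, 0, 0, 0.5],
    [0, 0, 0, 0, 0, 0, 0.5]
  ]
}}

```text
time: 2.15
tool_pos: [0.5391, -0.0436, 0.2507]
tcp_rot: [1.0, 0.017, 0.001, 0.0]
wrist_force: [0.5, 0.6, 0.6]
finger_gap: 0.494
gripper_force: 0.0
```

```bash
python3 - <<'E'
from h import *
s=ctrl.read_state(); print(s['time'],s['tool_pos'],R.from_quat(s['tcp_rot']).as_matrix().round(4).tolist(),s['finger_gap'])
c=cam('wrist'); save(c,'w1.png')
import pickle; pickle.dump(c,open('w1.pkl','wb'))
E
```

```text
2.15 [ 0.5390668  -0.04355256  0.25065007] [[0.9994, 0.0332, 0.0012], [0.0332, -0.9994, -0.0003], [0.0012, 0.0003, -1.0]] 0.4944956935236902
```

View pics/w1.png

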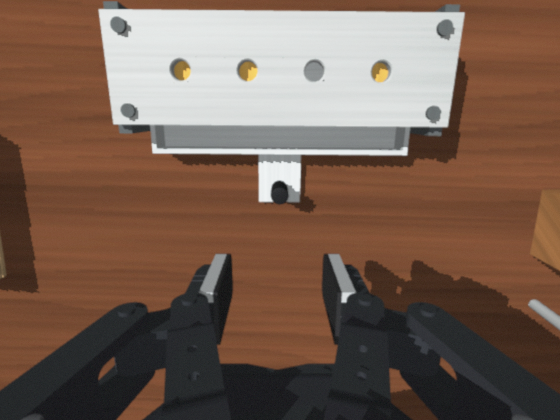

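The wrist view shows the holes at (181,71), (248,71), (314,71) and (380,72), with hole 2 empty. The knob top is at about (279,189).

```bash
python3 - <<'E'
from h import *
import pickle; c=pickle.load(open('w1.pkl','rb'))
H=[ray(c,*p,.068)[:2] for p in((181,70.5),(248,71),(314,71.5),(380,72))]
print(np.round(H,4))
g=cv2.cvtColor(c['pixels'],cv2.COLOR_RGB2HSV)
m=((g[...,1]<60)&(g[...,2]>130)).astype(np.uint8)*255; m[135:]=0
cn=max(cv2.findContours(m,0,2)[0],key=cv2.contourArea); r=cv2.minAreaRect(cn); P=np.array([ray(c,*q,.068)[:2] for q in cv2.boxPoints(r)]); print(r,P.mean(0),P)
print('knob',ray(c,279,188,.043), 'front rim outer',ray(c,280,155,.03))
E
```

```text
[[ 0.6386  0.0284]
 [ 0.6398 -0.0195]
 [ 0.641  -0.0668]
 [ 0.6423 -0.1141]]
((280.39501953125, 72.48875427246094), (366.0624084472656, 125.62738800048828), 0.5826489329338074) [ 0.63749598 -0.04300182] [[ 0.59244311  0.09408497]
 [ 0.67641633  0.08301069]
 [ 0.68235278 -0.16689726]
 [ 0.59877171 -0.18220568]]
knob [ 0.54938915 -0.04504051  0.043     ] front rim outer [ 0.57629595 -0.04506781  0.03      ]
```

{"name": "move_arm", "arguments": {
  "increments": [
    [0.03, -0.03, -0.7, 0, 0, 0, 0.5],
    [0, 0, -0.7, 0, 0, 0, 0.5],
    [0, 0, -0.7, 0, 0, 0, 0.5],
    [0, 0, -0.4, 0, 0, 0, 0.5],
    [0, 0, -0.22, 0, 0, 0, 0.5],
    [0, 0, 0, 0, 0, 0, 0.0],
    [0, 0, 0, 0, 0, 0, 0.0],
    [0, 0, 0, 0, 0, 0, 0.0]
  ],
  "newtons": 40
}}

```text
time: 3.2
tool_pos: [0.5415, -0.0456, 0.088]
tcp_rot: [1.0, 0.016, 0.001, -0.0]
wrist_force: [0.3, 2.6, 1.3]
finger_gap: 0.168
gripper_force: 39.4
```

{"name": "move_arm", "arguments": {
  "increments": [
    [0, 0, 0, 0, 0, 0, 0.0],
    [0, 0, 0, 0, 0, 0, 0.0],
    [0.04, 0, 0, 0, 0, 0, 0.0],
    [0.04, 0, 0, 0, 0, 0, 0.0],
    [0.04, 0, 0, 0, 0, 0, 0.0],
    [0.04, 0, 0, 0, 0, 0, 0.0],
    [0.04, 0, 0, 0, 0, 0, 0.0],
    [0, 0, 0, 0, 0, 0, 0.0]
  ]
}}

```text
time: 4.2
tool_pos: [0.5537, -0.0454, 0.088]
tcp_rot: [1.0, 0.016, 0.001, -0.0]
wrist_force: [-0.3, 5.2, 5.7]
finger_gap: 0.171
gripper_force: 39.9
```

{"name": "move_arm", "arguments": {
  "increments": [
    [0.03, 0, 0, 0, 0, 0, 0.0],
    [0.03, 0, 0, 0, 0, 0, 0.0],
    [0, 0, 0, 0, 0, 0, 0.0],
    [0.03, 0, 0, 0, 0, 0, 0],
    [0.03, 0, 0, 0, 0, 0, 0],
    [0, 0, 0, 0, 0, 0, 0.0],
    [0, 0, 0, 0, 0, 0, 0],
    [0, 0, 0, 0, 0, 0, 0]
  ]
}}

```text
time: 5.2
tool_pos: [0.5559, -0.0454, 0.0879]
tcp_rot: [1.0, 0.016, -0.005, -0.0]
wrist_force: [-30.2, 10.0, 25.4]
finger_gap: 0.173
gripper_force: 42.0
```

{"name": "move_arm", "arguments": {
  "increments": [
    [-0.08, 0, 0, 0, 0, 0, 0.0],
    [0, 0, 0, 0, 0, 0, 0.5],
    [0, 0, 0, 0, 0, 0, 0.5],
    [0, 0, 0.4, 0, 0, 0, 0.5],
    [0, 0, 0.8, 0, 0, 0, 0.5],
    [0, 0, 0.9, 0, 0, 0, 0.5],
    [0, 0, 0.9, 0, 0, 0, 0.5],
    [-0.2, -0.7, 0.5, 0, 0, 0, 0.5]
  ]
}}

```text
time: 6.2
tool_pos: [0.544, -0.0875, 0.2994]
tcp_rot: [1.0, 0.017, 0.001, 0.0]
wrist_force: [-0.3, -1.1, -1.3]
finger_gap: 0.497
gripper_force: 0.0
```

{"name": "move_arm", "arguments": {
  "increments": [
    [-0.25, -0.9, 0, 0, 0, 0, 0.5],
    [-0.25, -0.9, 0, 0, 0, 0, 0.5],
    [-0.25, -0.9, 0, 0, 0, 0, 0.5],
    [-0.25, -0.9, 0, 0, 0, 0, 0.5],
    [-0.25, -0.7, 0, 0, 0, 0, 0.5],
    [0, 0, 0, 0, 0, 0, 0.5],
    [0, 0, 0, 0, 0, 0, 0.5],
    [0, 0, 0, 0, 0, 0, 0.5]
  ]
}}

```text
time: 7.2
tool_pos: [0.4686, -0.3453, 0.2966]
tcp_rot: [1.0, 0.016, -0.0, 0.0]
wrist_force: [-0.6, -0.0, 0.4]
finger_gap: 0.501
gripper_force: 0.0
```

```bash
python3 - <<'E'
from h import *
s=ctrl.read_state(); print(s['time'],s['tool_pos'],s['wrist_force'])
c=cam('wrist'); save(c,'w2.png')
import pickle; pickle.dump(c,open('w2.pkl','wb'))
t=cam('top'); print('rim front home?')
cv2.imwrite('pics/t2.png',t['pixels'][150:260,:,::-1])
E
```

```text
7.2 [ 0.46859266 -0.34529503  0.29656335] [-0.58419442 -0.03995198  0.40135976]
rim front home?
```

View pics/w2.png

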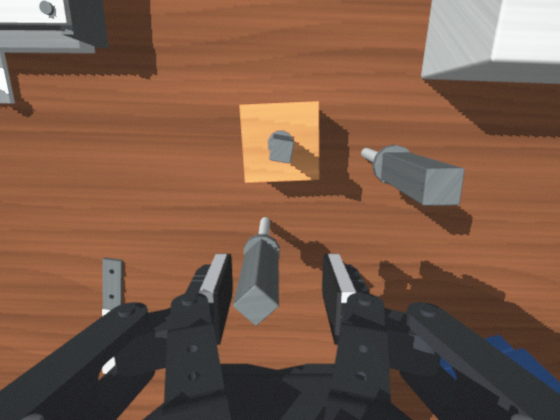

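The holder top is at (240..320, 102..183), and the punch grip's top face is at about (281,155). The two larger decoys are at (258,280) and (425,180). I'll compute the positions.

```bash
python3 - <<'E'
from h import *
import pickle; c=pickle.load(open('w2.pkl','rb'))
print(np.mean([ray(c,*p,.062) for p in((240,104),(319,102),(320,181),(245,183))],0))
print('punch top',ray(c,281,155,.128),'collar',ray(c,280,143,.068))
print('decoyB top',ray(c,258,298,.15), 'tip',ray(c,265,220,0.0),'A tip',ray(c,368,154,0))
save(c,'w2c.png',(225,90,335,195),5)
E
```

```text
[ 0.51405188 -0.34750323  0.062     ]
punch top [ 0.51186696 -0.34682113  0.128     ] collar [ 0.51527637 -0.34647941  0.068     ]
decoyB top [ 0.40746997 -0.33307693  0.15      ] tip [ 0.41969193 -0.33272242  0.        ] A tip [ 0.5006496  -0.44547976  0.        ]
```

View pics/w2c.png

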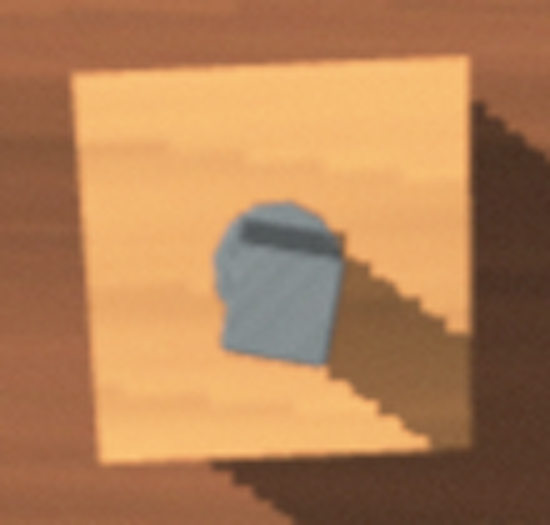

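{"name": "move_arm", "arguments": {
  "increments": [
    [0.37, -0.02, 0, 0, 0, -0.55, 0.5],
    [0.37, -0.01, 0, 0, 0, -0.55, 0.5],
    [0, 0, -0.6, 0, 0, 0, 0.5],
    [0, 0, -0.7, 0, 0, 0, 0.5],
    [0, 0, -0.6, 0, 0, 0, 0.5],
    [0, 0, -0.41, 0, 0, 0, 0.5],
    [0, 0, 0, 0, 0, 0, 0.0],
    [0, 0, 0, 0, 0, 0, 0.0]
  ],
  "newtons": 90
}}

```text
time: 8.3
tool_pos: [0.5132, -0.3477, 0.1596]
tcp_rot: [0.998, -0.06, 0.001, 0.001]
wrist_force: [-0.4, 0.2, -0.9]
finger_gap: 0.175
gripper_force: 87.6
```

{"name": "move_arm", "arguments": {
  "increments": [
    [0, 0, 0, 0, 0, 0, 0.0],
    [0, 0, 0, 0, 0, 0, 0.0],
    [0, 0, 0.1, 0, 0, 0, 0.0],
    [0, 0, 0.4, 0, 0, 0, 0.0],
    [0, 0, 0.5, 0, 0, 0, 0.0],
    [0, 0, 0.5, 0, 0, 0, 0.0],
    [0, 0, 0.4, 0, 0, 0, 0.0],
    [0, 0, 0, 0, 0, 0, 0.0]
  ]
}}

```text
time: 9.3
tool_pos: [0.5131, -0.3482, 0.275]
tcp_rot: [0.998, -0.061, 0.002, 0.001]
wrist_force: [0.2, -1.1, -2.5]
finger_gap: 0.173
gripper_force: 87.7
```

```bash
python3 - <<'E'
from h import *
s=ctrl.read_state(); print(s['time'],s['tool_pos'],s['tcp_rot'],s['wrist_force'],s['finger_gap'],s['gripper_force'])
c=cam('wrist'); a=c['pixels'][:,:,::-1]
t=cam('top'); b=cv2.resize(t['pixels'][165:265,225:445,::-1],(560,255))
cv2.imwrite('pics/w3.png',cv2.resize(np.vstack([a[230:420],b]),None,fx=1.2,fy=1.2))
E
```

```text
9.3 [ 0.5131036  -0.34820648  0.27498955] [ 9.98144746e-01 -6.08348222e-02  2.30065050e-03  9.47360176e-04] [ 0.20342382 -1.12469849 -2.49851968] 0.17344813931382597 87.67284035682678
```

View pics/w3.png

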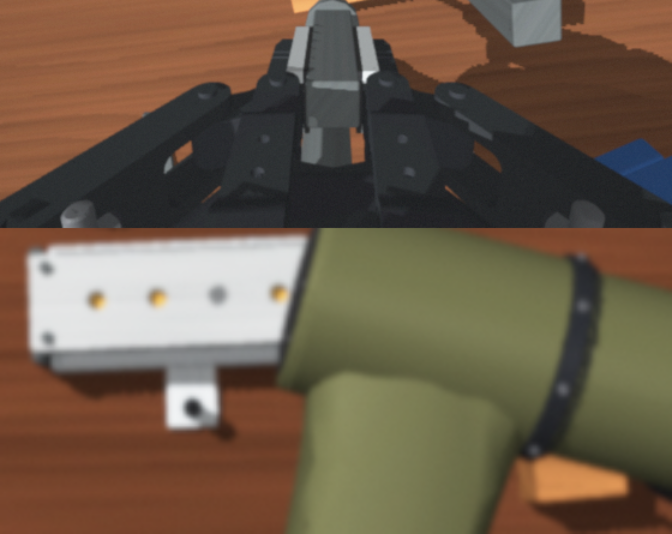

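The punch is held upright between the pads. Next I'll hover over hole 1.

{"name": "move_arm", "arguments": {
  "increments": [
    [0.43, 0.78, 0, 0, 0, 0, 0.0],
    [0.43, 0.78, 0, 0, 0, 0, 0.0],
    [0.43, 0.78, 0, 0, 0, 0, 0.0],
    [0.43, 0.78, 0, 0, 0, 0, 0.0],
    [0.43, 0.78, 0, 0, 0, 0, 0.0],
    [0, 0, -0.4, 0, 0, 0, 0.0],
    [0, 0, -0.2, 0, 0, 0, 0.0],
    [0, 0, 0, 0, 0, 0, 0.0]
  ]
}}

```text
time: 10.4
tool_pos: [0.6408, -0.1143, 0.234]
tcp_rot: [0.998, -0.061, -0.002, 0.0]
wrist_force: [0.0, -0.1, -0.6]
finger_gap: 0.176
gripper_force: 88.0
```

```bash
python3 - <<'E'
from h import *
s=ctrl.read_state(); print(s['time'],s['tool_pos'],s['tcp_rot'],s['wrist_force'])
c=cam('wrist'); import pickle; pickle.dump(c,open('w4.pkl','wb'))
tip=s['tool_pos']-R.from_quat(s['tcp_rot']).as_matrix()[:,2]*-0.1576
print(proj(c,tip),proj(c,[.6423,-.1145,.068]))
save(c,'w4.png',(190,60,370,240),3.3)
E
```

```text
10.4 [ 0.64078854 -0.11426481  0.23396393] [ 9.98126780e-01 -6.11523965e-02 -1.80037433e-03  2.71068167e-04] [ 0.03151808 -0.06771198 -0.55624047]
(np.float64(277.0050469159946), np.float64(216.41691376549)) (np.float64(276.9058649355883), np.float64(210.37690480733286))
```

View pics/w4.png

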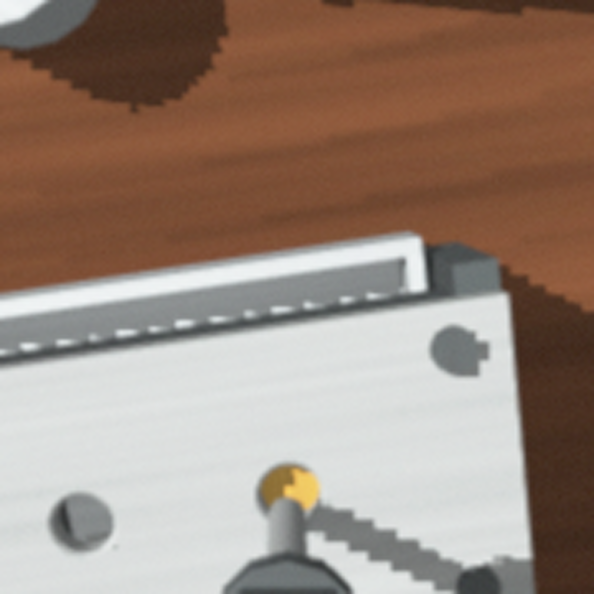

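The brass shows in hole 1, centred at full-image (277.6, 208.8). The tip's far edge is at (277.3, 210.9).

```bash
python3 - <<'E'
from h import *
import pickle; c=pickle.load(open('w4.pkl','rb'))
print('hole',ray(c,277.6,208.8,.068)[:2],'tip edge',ray(c,277.3,210.9,.0764)[:2])
E
```

```text
hole [ 0.64346424 -0.11516937] tip edge [ 0.64437671 -0.11504437]
```

{"name": "move_arm", "arguments": {
  "increments": [
    [0.04, -0.01, 0, 0, 0, 0, 0.0],
    [0, 0, -0.1, 0, 0, 0, 0.0],
    [0, 0, -0.12, 0, 0, 0, 0.0],
    [0, 0, -0.12, 0, 0, 0, 0.0],
    [0, 0, -0.12, 0, 0, 0, 0.0],
    [0, 0, -0.12, 0, 0, 0, 0.0],
    [0, 0, -0.12, 0, 0, 0, 0.0],
    [0, 0, -0.04, 0, 0, 0, 0.0]
  ]
}}

```text
time: 11.45
tool_pos: [0.6478, -0.1154, 0.2079]
tcp_rot: [0.998, -0.06, 0.011, 0.002]
wrist_force: [-9.6, 6.8, 49.8]
finger_gap: 0.175
gripper_force: 94.7
```

The force is too high, so I'll back off and look.

{"name": "move_arm", "arguments": {
  "increments": [
    [0, 0, 0.1, 0, 0, 0, 0.0],
    [0, 0, 0.1, 0, 0, 0, 0.0],
    [0, 0, 0, 0, 0, 0, 0.0],
    [0, 0, 0, 0, 0, 0, 0.0],
    [0, 0, 0, 0, 0, 0, 0.0],
    [0, 0, 0, 0, 0, 0, 0.0],
    [0, 0, 0, 0, 0, 0, 0.0],
    [0, 0, 0, 0, 0, 0, 0.0]
  ]
}}

```text
time: 12.45
tool_pos: [0.6465, -0.1147, 0.2094]
tcp_rot: [0.998, -0.06, 0.006, 0.001]
wrist_force: [3.2, 0.3, 13.2]
finger_gap: 0.173
gripper_force: 89.9
```

```bash
python3 - <<'E'
from h import *
s=ctrl.read_state(); print(s['time'],s['tool_pos'],s['tcp_rot'],s['wrist_force'],s['moment'])
c=cam('wrist'); import pickle; pickle.dump(c,open('w5.pkl','wb'))
save(c,'w5.png',(190,130,370,310),3.3)
E
```

```text
12.45 [ 0.64650514 -0.11471155  0.20944715] [ 9.98157307e-01 -6.03917190e-02  5.86726223e-03  6.37557786e-04] [ 3.15283528  0.34340578 13.18865214] [ 0.39026026 -1.13032363  0.03626208]
```

View pics/w5.png

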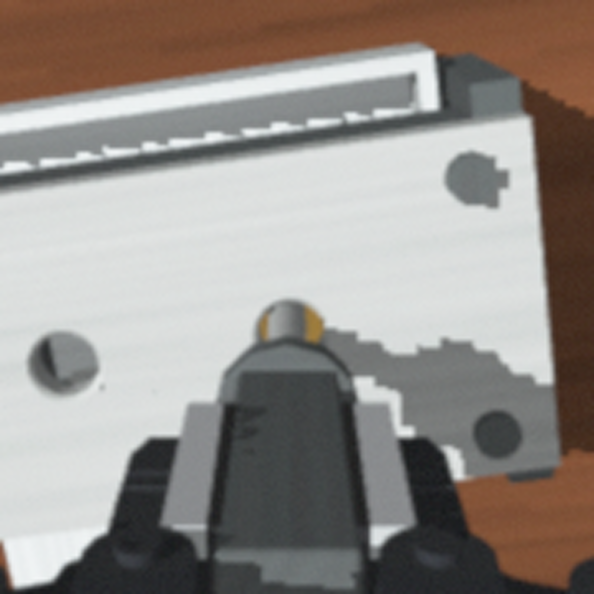

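The tip is in the hole with brass on both sides. The arm gives under load and leans +x, so the shaft rubs the hole's +x edge. I'll shift back, level the tool and push again.

{"name": "move_arm", "arguments": {
  "increments": [
    [-0.03, 0, 0, 0, 0.04, 0, 0.0],
    [-0.03, 0, 0, 0, 0.04, 0, 0.0],
    [0, 0, 0, 0, 0, 0, 0.0],
    [0, 0, -0.05, 0, 0, 0, 0.0],
    [-0.01, 0, -0.05, 0, 0, 0, 0.0],
    [-0.01, 0, -0.05, 0, 0.02, 0, 0.0],
    [0, 0, 0, 0, 0, 0, 0.0],
    [0, 0, 0, 0, 0, 0, 0.0]
  ]
}}

```text
time: 13.5
tool_pos: [0.6411, -0.1145, 0.1962]
tcp_rot: [0.998, -0.061, -0.004, 0.001]
wrist_force: [6.1, -0.9, 3.0]
finger_gap: 0.174
gripper_force: 88.6
```

{"name": "move_arm", "arguments": {
  "increments": [
    [0.02, 0, 0.1, 0, -0.04, 0, 0.0],
    [0, 0, 0.3, 0, 0, 0, 0.0],
    [0, 0, 0.4, 0, 0, 0, 0.0],
    [0, 0.5, 0, 0, 0, 0, 0.0],
    [0, 0.6, 0, 0, 0, 0, 0.0],
    [0, 0.5, 0, 0, 0, 0, 0.0],
    [0, 0, 0, 0, 0, 0, 0.0],
    [0, 0, 0, 0, 0, 0, 0.0]
  ]
}}

```text
time: 14.5
tool_pos: [0.6401, -0.0186, 0.2417]
tcp_rot: [0.998, -0.061, -0.005, 0.001]
wrist_force: [-0.2, -1.1, -0.5]
finger_gap: 0.172
gripper_force: 88.7
```

```bash
python3 - <<'E'
from h import *
s=ctrl.read_state(); print(s['time'],s['tool_pos'],s['tcp_rot'],s['wrist_force'],s['moment'])
c=cam('wrist'); import pickle; pickle.dump(c,open('w6.pkl','wb'))
save(c,'w6.png',(150,90,450,315),2.5)
E
```

```text
14.5 [ 0.6401243  -0.01856332  0.24169538] [ 9.98140947e-01 -6.07405405e-02 -4.99653844e-03  5.20157127e-04] [-0.15567219 -1.07271542 -0.51696659] [-0.00993628 -0.04698744  0.00678189]
```

View pics/w6.png

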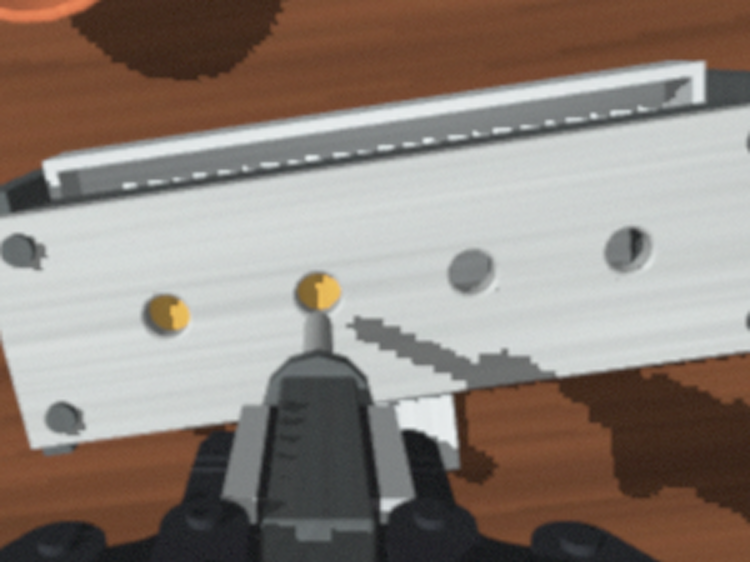

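Hole 1 is now clear, so bolster 1 is down. The next hole is at (277.2,206.8) and the tip edge is at (277.2,214.4).

```bash
python3 - <<'E'
from h import *
import pickle; c=pickle.load(open('w6.pkl','rb'))
print('hole3',ray(c,277.2,206.8,.068)[:2],'tip edge',ray(c,277.2,214.4,.084)[:2],'hole4',ray(c,166/2.5+150,315/2.5+90,.068)[:2])
E
```

```text
hole3 [ 0.64106092 -0.01911205] tip edge [ 0.6400243  -0.01895636] hole4 [0.63941549 0.02894544]
```

{"name": "move_arm", "arguments": {
  "increments": [
    [0.07, 0, 0, 0, 0, 0, 0.0],
    [0, 0, -0.2, 0, 0, 0, 0.0],
    [0, 0, -0.2, 0, 0, 0, 0.0],
    [-0.01, 0, -0.08, 0, 0.02, 0, 0.0],
    [-0.02, 0, -0.1, 0, 0.02, 0, 0.0],
    [-0.01, 0, -0.1, 0, 0.01, 0, 0.0],
    [-0.01, 0, -0.1, 0, 0.01, 0, 0.0],
    [0, 0, 0, 0, 0, 0, 0.0]
  ]
}}

```text
time: 15.55
tool_pos: [0.6408, -0.0183, 0.194]
tcp_rot: [0.998, -0.061, -0.01, 0.001]
wrist_force: [0.2, 0.3, -1.8]
finger_gap: 0.172
gripper_force: 89.0
```

{"name": "move_arm", "arguments": {
  "increments": [
    [0, 0, 0.3, 0, 0, 0, 0.0],
    [0.02, 0, 0.48, 0, -0.06, 0, 0.0],
    [0, 0.4, 0, 0, 0, 0, 0.0],
    [0, 0.4, 0, 0, 0, 0, 0.0],
    [0, 0, 0, 0, 0, 0, 0.0],
    [0, 0, -0.1, 0, 0, 0, 0.0],
    [0, 0, 0, 0, 0, 0, 0.0],
    [0, 0, 0, 0, 0, 0, 0.0]
  ]
}}

```text
time: 16.55
tool_pos: [0.6427, 0.0292, 0.2364]
tcp_rot: [0.998, -0.061, -0.004, 0.0]
wrist_force: [0.7, -0.1, -1.0]
finger_gap: 0.174
gripper_force: 88.7
```

```bash
python3 - <<'E'
from h import *
s=ctrl.read_state(); print(s['time'],s['tool_pos'],s['tcp_rot'],s['wrist_force'])
c=cam('wrist'); import pickle; pickle.dump(c,open('w7.pkl','wb'))
save(c,'w7.png',(190,130,390,280),4)
E
```

```text
16.55 [0.64271708 0.02923718 0.23641189] [ 9.98123728e-01 -6.10697008e-02 -4.39212703e-03  4.74724121e-04] [ 0.72890223 -0.10374296 -0.95563975]
```

View pics/w7.png

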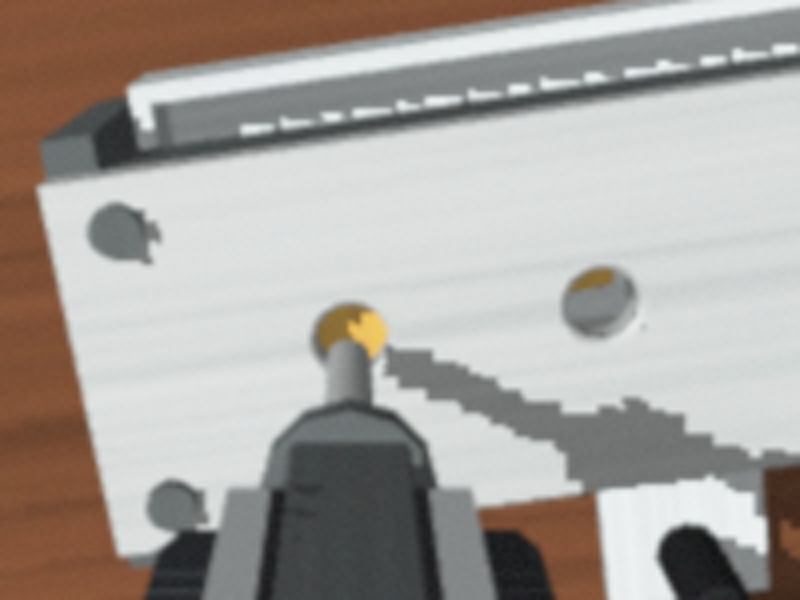

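Hole 3 now shows its floor with a brass bit far below, so bolster 3 has dropped into the tray. For hole 4, the centre is at (277.5,214.5) and the tip edge at (277.5,215).

```bash
python3 - <<'E'
from h import *
import pickle; c=pickle.load(open('w7.pkl','rb'))
print('hole4',ray(c,277.5,214.5,.068)[:2],'tip edge',ray(c,277.5,215,.0788)[:2])
E
```

```text
hole4 [0.63929892 0.02902987] tip edge [0.64235237 0.02868235]
```

{"name": "move_arm", "arguments": {
  "increments": [
    [0.02, 0, 0, 0, 0, 0, 0.0],
    [0, 0, -0.15, 0, 0, 0, 0.0],
    [0, 0, -0.16, 0, 0, 0, 0.0],
    [-0.01, 0, -0.08, 0, 0.02, 0, 0.0],
    [-0.02, 0, -0.1, 0, 0.02, 0, 0.0],
    [-0.01, 0, -0.1, 0, 0.01, 0, 0.0],
    [-0.01, 0, -0.11, 0, 0.01, 0, 0.0],
    [0, 0, 0, 0, 0, 0, 0.0]
  ]
}}

```text
time: 17.6
tool_pos: [0.6405, 0.0297, 0.1942]
tcp_rot: [0.998, -0.061, -0.009, 0.0]
wrist_force: [-0.8, 0.7, -1.6]
finger_gap: 0.174
gripper_force: 89.0
```

All three are pushed through. The punch goes back to its holder.

{"name": "move_arm", "arguments": {
  "increments": [
    [0, 0, 0.35, 0, 0, 0, 0.0],
    [0, 0, 0.6, 0, -0.13, 0, 0.0],
    [0, 0, 0.4, 0, -0.13, 0, 0.0],
    [-0.3, -0.9, 0, 0, 0, 0, 0.0],
    [-0.3, -0.9, 0, 0, 0, 0, 0.0],
    [-0.3, -0.9, 0, 0, 0, 0, 0.0],
    [-0.3, -0.9, 0, 0, 0, 0, 0.0],
    [-0.3, -0.9, 0, 0, 0, 0, 0.0]
  ]
}}

```text
time: 18.6
tool_pos: [0.5499, -0.2418, 0.2752]
tcp_rot: [0.998, -0.061, 0.009, -0.001]
wrist_force: [1.4, -1.0, -1.0]
finger_gap: 0.172
gripper_force: 88.9
```

{"name": "move_arm", "arguments": {
  "increments": [
    [-0.3, -0.9, 0, 0, 0, 0, 0.0],
    [-0.3, -0.89, 0, 0, 0, 0, 0.0],
    [0, 0, -0.2, 0, 0, 0, 0.0],
    [0, 0, -0.25, 0, 0, 0, 0.0],
    [0, 0, 0, 0, 0, 0, 0.0],
    [0, 0, 0, 0, 0, 0, 0.0],
    [0, 0, 0, 0, 0, 0, 0.0],
    [0, 0, 0, 0, 0, 0, 0.0]
  ]
}}

```text
time: 19.6
tool_pos: [0.5153, -0.3475, 0.2492]
tcp_rot: [0.998, -0.061, 0.01, -0.0]
wrist_force: [-0.1, 0.7, -1.6]
finger_gap: 0.173
gripper_force: 88.9
```

```bash
python3 - <<'E'
from h import *
s=ctrl.read_state(); print(s['time'],s['tool_pos'],s['tcp_rot'],s['wrist_force'])
c=cam('wrist'); import pickle; pickle.dump(c,open('w8.pkl','wb'))
a=cv2.resize(c['pixels'][140:290,190:390,::-1],(800,600),interpolation=cv2.INTER_CUBIC)
sd=cam('side'); pickle.dump(sd,open('s8.pkl','wb'))
b=cv2.resize(sd['pixels'][260:360,260:380,::-1],(240,200),interpolation=cv2.INTER_CUBIC); a[400:,:240]=b
cv2.imwrite('pics/w8.png',a)
E
```

```text
19.6 [ 0.51528153 -0.34750726  0.24921136] [ 9.98115750e-01 -6.05077991e-02  1.01771396e-02 -4.26935491e-04] [-0.12536746  0.71771589 -1.62608013]
```

View pics/w8.png

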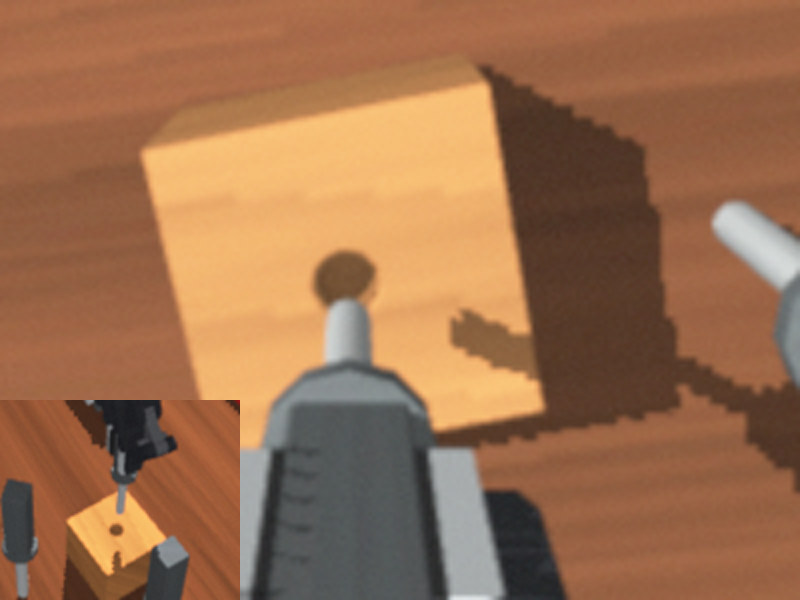

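The holder hole is at (276.5,209.75), the tip's far edge at (276.75,215) and the collar's far edge at (277,231).

```bash
python3 - <<'E'
from h import *
import pickle; c=pickle.load(open('w8.pkl','rb'));sd=pickle.load(open('s8.pkl','rb'))
print('hole',ray(c,276.5,209.75,.062)[:2],'tip edge',ray(c,276.75,215,.0916)[:2],'collar edge',ray(c,277,231.2,.1516)[:2])
t=ray(c,276.75,215,.0916); 
for z in(.085,.0916,.098): t=ray(c,276.75,215,z); print(z,proj(sd,[t[0]-.004,t[1],z]))
print('side hole',proj(sd,[.5155,-.3475,.062]),'seen',(116/2+260,129/2+260))
E
```

```text
hole [ 0.51554311 -0.34671608] tip edge [ 0.51957914 -0.3475131 ] collar edge [ 0.52767048 -0.34883666]
0.085 (np.float64(317.5164263233247), np.float64(319.1500059667465))
0.0916 (np.float64(318.5951941401893), np.float64(316.9213635998972))
0.098 (np.float64(319.6516538274873), np.float64(314.73880792742267))
side hole (np.float64(317.8874504854821), np.float64(325.3843439706753)) seen (318.0, 324.5)
```

{"name": "move_arm", "arguments": {
  "increments": [
    [0, 0.01, -0.2, 0, 0, 0, 0.0],
    [0, 0, -0.25, 0, 0, 0, 0.0],
    [0, 0, -0.25, 0, 0, 0, 0.0],
    [0, 0, -0.25, 0, 0, 0, 0.0],
    [0, 0, -0.25, 0, 0, 0, 0.0],
    [0, 0, -0.15, 0, 0, 0, 0.0],
    [0, 0, -0.08, 0, 0, 0, 0.0],
    [0, 0, 0, 0, 0, 0, 0.0]
  ]
}}

```text
time: 20.7
tool_pos: [0.515, -0.3472, 0.1628]
tcp_rot: [0.998, -0.061, 0.01, -0.001]
wrist_force: [0.9, 0.4, -0.7]
finger_gap: 0.173
gripper_force: 88.9
```

{"name": "move_arm", "arguments": {
  "increments": [
    [0, 0, -0.04, 0, 0, 0, 0.0],
    [0, 0, 0, 0, 0, 0, 0.0],
    [0, 0, 0, 0, 0, 0, 0.25],
    [0, 0, 0, 0, 0, 0, 0.4],
    [0, 0, 0, 0, 0, 0, 0.5],
    [0, 0, 0.4, 0, 0, 0, 0.5],
    [0, 0, 0.8, 0, 0, 0, 0.5],
    [0, 0, 0.9, 0, 0.14, 0, 0.5]
  ],
  "newtons": 40
}}

```text
time: 21.7
tool_pos: [0.5145, -0.3471, 0.2875]
tcp_rot: [0.998, -0.061, -0.001, -0.0]
wrist_force: [0.1, -0.7, 1.1]
finger_gap: 0.499
gripper_force: 0.0
```

{"name": "move_arm", "arguments": {
  "increments": [
    [0.13, 0.9, 0, 0, 0, 0.5, 0.5],
    [0.13, 0.9, 0, 0, 0, 0.5, 0.5],
    [0.13, 0.9, 0, 0, 0, 0, 0.5],
    [0.13, 0.9, 0, 0, 0, 0, 0.5],
    [0.13, 0.9, 0, 0, 0, 0, 0.5],
    [0.03, 0.53, 0, 0, 0, 0, 0.5],
    [0, 0, -0.5, 0, 0, 0, 0.5],
    [0, 0, 0, 0, 0, 0, 0.5]
  ]
}}

```text
time: 22.7
tool_pos: [0.555, -0.0449, 0.2542]
tcp_rot: [1.0, 0.009, -0.002, 0.0]
wrist_force: [-0.3, -0.3, 0.4]
finger_gap: 0.5
gripper_force: 0.0
```

```bash
python3 - <<'E'
from h import *
s=ctrl.read_state(); print(s['time'],s['tool_pos'],s['tcp_rot'],s['wrist_force'])
c=cam('wrist'); sd=cam('side')
a=np.hstack([cv2.resize(c['pixels'][:,:,::-1],(400,300)),cv2.resize(sd['pixels'][270:390,230:390,::-1],(400,300))])
cv2.imwrite('pics/w9.png',a)
E
```

```text
22.7 [ 0.55496023 -0.04492524  0.25422903] [ 9.99954127e-01  9.34883740e-03 -2.07938798e-03  1.39766287e-04] [-0.33239615 -0.30849516  0.44179005]
```

View pics/w9.png

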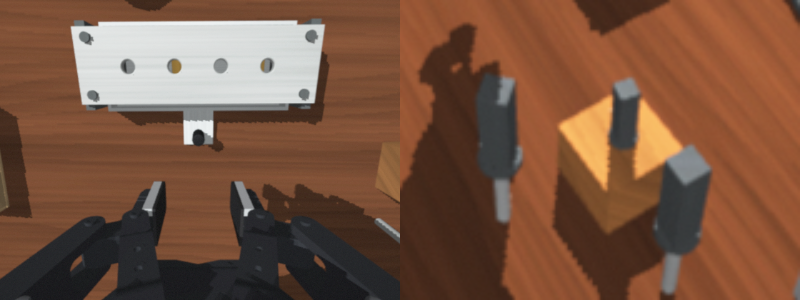

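The punch stands in the holder. Next I'll grip the knob and draw the tray.

{"name": "move_arm", "arguments": {
  "increments": [
    [0.01, 0, -0.7, 0, 0, 0.06, 0.5],
    [0, 0, -0.7, 0, 0, 0, 0.5],
    [0, 0, -0.7, 0, 0, 0, 0.5],
    [0, 0, -0.45, 0, 0, 0, 0.5],
    [0, 0, -0.22, 0, 0, 0, 0.5],
    [0, 0, 0, 0, 0, 0, 0.0],
    [0, 0, 0, 0, 0, 0, 0.0],
    [0, 0, 0, 0, 0, 0, 0.0]
  ],
  "newtons": 40
}}

```text
time: 23.8
tool_pos: [0.5573, -0.0452, 0.092]
tcp_rot: [1.0, 0.013, 0.001, -0.0]
wrist_force: [-0.5, 0.6, 3.4]
finger_gap: 0.17
gripper_force: 39.3
```

{"name": "move_arm", "arguments": {
  "increments": [
    [0, 0, 0, 0, 0, 0, 0.0],
    [-0.15, 0, 0, 0, 0, 0, 0.0],
    [-0.25, -0.01, 0, 0, 0, 0, 0.0],
    [-0.25, -0.01, 0, 0, 0, 0, 0.0],
    [-0.25, -0.01, 0, 0, 0, 0, 0.0],
    [-0.25, -0.01, 0, 0, 0, 0, 0.0],
    [-0.25, 0, 0, 0, 0, 0, 0.0],
    [-0.2, 0, 0, 0, 0, 0, 0.0]
  ]
}}

```text
time: 24.8
tool_pos: [0.4608, -0.0476, 0.0919]
tcp_rot: [1.0, 0.013, 0.002, -0.0]
wrist_force: [1.3, 0.7, 6.4]
finger_gap: 0.168
gripper_force: 39.8
```

{"name": "move_arm", "arguments": {
  "increments": [
    [0, 0, 0, 0, 0, 0, 0.4],
    [0, 0, 0, 0, 0, 0, 0.5],
    [0, 0, 0.4, 0, 0, 0, 0.5],
    [0, 0, 0.9, 0, 0, 0, 0.5],
    [0, 0, 0.9, 0, 0, 0, 0.5],
    [0, 0, 0.8, 0, 0, 0, 0.5],
    [0.5, 0, 0, 0, 0, 0, 0.5],
    [0, 0, 0, 0, 0, 0, 0.5]
  ]
}}

```text
time: 25.8
tool_pos: [0.4913, -0.0477, 0.2691]
tcp_rot: [1.0, 0.013, -0.001, 0.0]
wrist_force: [-0.1, 0.2, -0.7]
finger_gap: 0.5
gripper_force: 0.0
```

```bash
cat > det.py <<'E'
from h import *
def det(c,z,region):
    hs=cv2.cvtColor(c['pixels'],cv2.COLOR_RGB2HSV)
    m=((hs[...,0]>14)&(hs[...,0]<32)&(hs[...,1]>70)&(hs[...,2]>70)).astype(np.uint8)*255
    out=[]
    for k in cv2.findContours(m,0,2)[0]:
        if cv2.contourArea(k)<25: continue
        r=cv2.minAreaRect(k); p=ray(c,*r[0],z)
        if not(region[0]<p[0]<region[1] and region[2]<p[1]<region[3]): continue
        P=np.array([ray(c,*q,z)[:2] for q in cv2.boxPoints(r)]); e=P[1]-P[0];f=P[2]-P[1]
        l=e if np.hypot(*e)>np.hypot(*f) else f
        out.append((np.round(r[0],1),P.mean(0).round(4),round(np.hypot(*e)*1e3),round(np.hypot(*f)*1e3),'long dir deg',round(np.degrees(np.arctan2(l[1],l[0])))%180))
    return out
E
python3 - <<'E'
from det import *
s=ctrl.read_state(); print(s['time'],s['tool_pos'],s['tcp_rot'])
c=cam('wrist'); t=cam('top')
import pickle; pickle.dump((c,t),open('w10.pkl','wb'))
for x in (c,t):
    for d in det(x,.021,(.44,.60,-.17,.08)): print(d)
a=np.zeros((600,800,3),np.uint8)
a[:600]=cv2.resize(c['pixels'][:,:,::-1],(800,600))
a[420:,:200]=cv2.resize(t['pixels'][150:270,100:233,::-1],(200,180))
a[420:,600:]=cv2.resize(t['pixels'][150:270,225:358,::-1],(200,180))
cv2.imwrite('pics/w10.png',a)
E
```

```text
25.8 [ 0.4913419  -0.04771303  0.269105  ] [ 9.99916836e-01  1.28380115e-02 -1.21902960e-03  1.41145747e-04]
(array([252.5, 133.5]), array([ 0.5438, -0.0232]), 18, 23, 'long dir deg', 1)
(array([351.5, 126.5]), array([ 0.5526, -0.1165]), 20, 23, 'long dir deg', 6)
(array([198.9, 117.2]), array([0.5575, 0.027 ]), 22, 14, 'long dir deg', 95)
(array([259. , 223.5]), array([0.5578, 0.0266]), 15, 12, 'long dir deg', 89)
(array([259.6, 257.1]), array([0.4751, 0.0258]), 331, 171, 'long dir deg', 101)
```

View pics/w10.png

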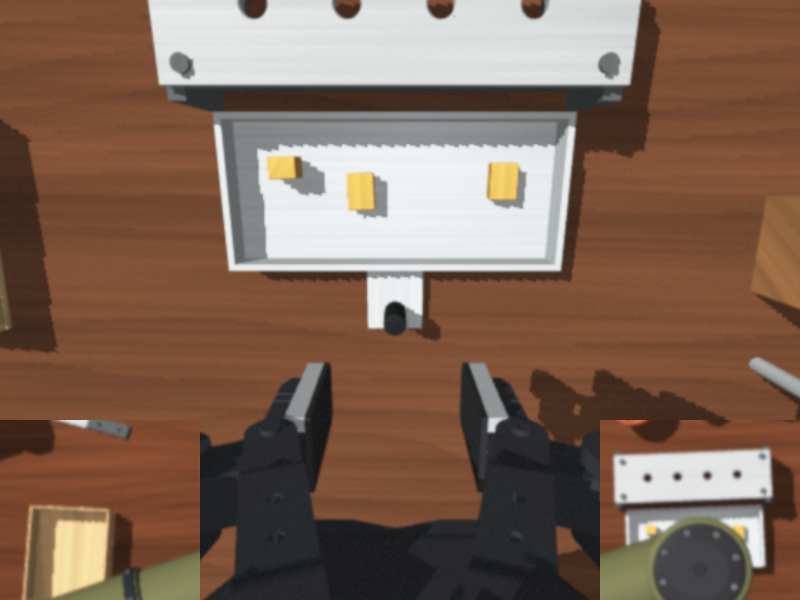

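All four holes are now open, and the three bolsters lie in the drawn tray: bolster 4 on end at (283,167), bolster 3 at (361,190) and bolster 1 at (503,181). I'll pick bolster 3 first.

{"name": "move_arm", "arguments": {
  "increments": [
    [0.44, 0.2, 0, 0, 0, 0, 0.4],
    [0.44, 0.2, -0.2, 0, 0, 0, 0.4],
    [0, 0, -0.8, 0, 0, 0, 0.4],
    [0, 0, -0.8, 0, 0, 0, 0.4],
    [0, 0, -0.7, 0, 0, 0, 0.4],
    [0, 0, -0.4, 0, 0, 0, 0.4],
    [0, 0, -0.2, 0, 0, 0, 0.4],
    [0, 0, 0, 0, 0, 0, 0.4]
  ]
}}

```text
time: 26.9
tool_pos: [0.5428, -0.0239, 0.0839]
tcp_rot: [1.0, 0.013, -0.001, 0.0]
wrist_force: [-0.5, 0.5, 0.7]
finger_gap: 0.4
gripper_force: 0.0
```

{"name": "move_arm", "arguments": {
  "increments": [
    [0, 0, -0.02, 0, 0, 0, 0.0],
    [0, 0, 0, 0, 0, 0, 0.0],
    [0, 0, 0, 0, 0, 0, 0.0],
    [0, 0, 0, 0, 0, 0, 0.0],
    [0, 0, 0.2, 0, 0, 0, 0.0],
    [0, 0, 0.4, 0, 0, 0, 0.0],
    [0, 0, 0.8, 0, 0, 0, 0.0],
    [0, 0, 0.5, 0, 0, 0, 0.0]
  ],
  "newtons": 40
}}

```text
time: 27.9
tool_pos: [0.5434, -0.0239, 0.2]
tcp_rot: [1.0, 0.013, 0.001, -0.0]
wrist_force: [0.9, -0.3, -0.6]
finger_gap: 0.195
gripper_force: 40.3
```

{"name": "move_arm", "arguments": {
  "increments": [
    [-0.17, 0.9, 0.3, 0, 0, 0, 0.0],
    [-0.17, 0.9, 0.3, 0, 0, 0, 0.0],
    [-0.17, 0.9, 0.3, 0, 0, 0, 0.0],
    [-0.2, 0.9, 0, 0, 0, 0, 0.0],
    [-0.2, 0.9, 0, 0, 0, 0, 0.0],
    [-0.1, 0.9, 0, 0, 0, 0, 0.0],
    [0, 0.1, 0, 0, 0, 0, 0.0],
    [0, 0, 0, 0, 0, 0, 0.0]
  ]
}}

```text
time: 28.9
tool_pos: [0.4824, 0.3063, 0.251]
tcp_rot: [1.0, 0.014, -0.0, 0.0]
wrist_force: [0.4, -0.6, -0.8]
finger_gap: 0.2
gripper_force: 40.3
```

```bash
cat > box.py <<'E'
from h import *
import sys
s=ctrl.read_state(); print(s['time'],s['tool_pos'].round(4),s['tcp_rot'].round(3),s['finger_gap'],s['gripper_force'])
for n in sys.argv[1:]:
    c=cam(n); hs=cv2.cvtColor(c['pixels'],cv2.COLOR_RGB2HSV)
    m=((hs[...,0]>13)&(hs[...,0]<35)&(hs[...,1]<170)&(hs[...,2]>125)).astype(np.uint8)*255
    # keep only rays near the box
    x0=np.array(proj(c,[.52,.308,.02])); v,u=np.mgrid[:420,:560]
    m[np.hypot(u-x0[0],v-x0[1])>(60 if n=='top' else 250)]=0
    m=cv2.morphologyEx(m,cv2.MORPH_CLOSE,np.ones((5,5),np.uint8)); m=cv2.morphologyEx(m,cv2.MORPH_OPEN,np.ones((5,5),np.uint8))
    k=max(cv2.findContours(m,0,2)[0],key=cv2.contourArea); r=cv2.minAreaRect(k)
    h=cv2.convexHull(k); q=cv2.approxPolyDP(h,.03*cv2.arcLength(h,True),True)[:,0]
    for z in(.004,.045): 
        P=np.array([ray(c,*a,z)[:2] for a in q]); print(n,z,'mean',P.mean(0).round(4),'corners',P.round(3).tolist(),[round(np.hypot(*(P[i]-P[i-1])),3) for i in range(len(P))])
    print(q.tolist())
    save(c,'box_%s_%d.png'%(n,int(s['time']*10)))
E
python3 box.py wrist
```

```text
28.9 [0.4824 0.3063 0.251 ] [ 1.     0.014 -0.     0.   ] 0.19979672979323035 40.341591238975525
wrist 0.004 mean [0.4815 0.3015] corners [[0.608, 0.374], [0.599, 0.227], [0.419, 0.237], [0.356, 0.284], [0.426, 0.386]] [np.float64(0.182), np.float64(0.147), np.float64(0.18), np.float64(0.079), np.float64(0.124)]
wrist 0.045 mean [0.4909 0.3024] corners [[0.601, 0.365], [0.593, 0.237], [0.436, 0.246], [0.381, 0.287], [0.443, 0.376]] [np.float64(0.159), np.float64(0.128), np.float64(0.157), np.float64(0.068), np.float64(0.108)]
[[204, 48], [369, 64], [341, 250], [294, 302], [199, 240]]
```

{"name": "move_arm", "arguments": {
  "increments": [
    [0.63, -0.03, 0, 0, 0, 0, 0.0],
    [0.63, -0.02, -0.3, 0, 0, 0, 0.0],
    [0, 0, -0.8, 0, 0, 0, 0.0],
    [0, 0, -0.8, 0, 0, 0, 0.0],
    [0, 0, -0.6, 0, 0, 0, 0.0],
    [0, 0, -0.23, 0, 0, 0, 0.0],
    [0, 0, 0, 0, 0, 0, 0.0],
    [0, 0, 0, 0, 0, 0, 0.36]
  ]
}}

```text
time: 29.95
tool_pos: [0.5592, 0.3036, 0.0898]
tcp_rot: [1.0, 0.013, 0.002, -0.001]
wrist_force: [-0.4, -0.1, 0.3]
finger_gap: 0.359
gripper_force: 0.0
```

{"name": "move_arm", "arguments": {
  "increments": [
    [0, 0, 0, 0, 0, 0, 0.36],
    [0, 0, 0, 0, 0, 0, 0.36],
    [0, 0, 0.3, 0, 0, 0, 0.36],
    [0, 0, 0.8, 0, 0, 0, 0.36],
    [0, 0, 0.8, 0, 0, 0, 0.36],
    [0, -0.9, 0.2, 0, 0, 0, 0.36],
    [0, -0.95, 0, 0, 0, 0, 0.36],
    [0, -0.95, 0, 0, 0, 0, 0.36]
  ]
}}

```text
time: 30.95
tool_pos: [0.5581, 0.1338, 0.2154]
tcp_rot: [1.0, 0.014, 0.001, -0.0]
wrist_force: [1.1, -0.0, 0.6]
finger_gap: 0.36
gripper_force: 0.0
```

{"name": "move_arm", "arguments": {
  "increments": [
    [0, -0.9, 0, 0, 0, 0, 0.36],
    [0, -0.88, 0, 0, 0, 0, 0.36],
    [0, 0, -0.7, 0, 0, 0, 0.36],
    [0, 0, -0.7, 0, 0, 0, 0.36],
    [0, 0, -0.5, 0, 0, 0, 0.36],
    [0, 0, -0.25, 0, 0, 0, 0.36],
    [0, 0, 0, 0, 0, 0, 0.36],
    [0, 0, 0, 0, 0, 0, 0.0]
  ]
}}

```text
time: 31.95
tool_pos: [0.5592, 0.0287, 0.0864]
tcp_rot: [1.0, 0.013, 0.001, -0.0]
wrist_force: [0.6, -0.4, 1.2]
finger_gap: 0.2
gripper_force: 41.5
```

{"name": "move_arm", "arguments": {
  "increments": [
    [0, 0, 0, 0, 0, 0, 0.0],
    [0, 0, 0, 0, 0, 0, 0.0],
    [0, 0, 0, 0, 0, 0, 0.0],
    [0, 0, 0.2, 0, 0, 0, 0.0],
    [0, 0, 0.5, 0, 0, 0, 0.0],
    [0, 0, 0.7, 0, 0, 0, 0.0],
    [0, 0, 0.5, 0, 0, 0, 0.0],
    [0, 0, 0, 0, 0, 0, 0.0]
  ]
}}

```text
time: 32.95
tool_pos: [0.5592, 0.0285, 0.202]
tcp_rot: [1.0, 0.013, 0.003, -0.001]
wrist_force: [0.6, -0.2, -0.7]
finger_gap: 0.194
gripper_force: 41.5
```

{"name": "move_arm", "arguments": {
  "increments": [
    [-0.25, 0.8, 0.4, 0, 0, 0, 0.0],
    [-0.25, 0.8, 0.4, 0, 0, 0, 0.0],
    [-0.25, 0.8, 0, 0, 0, 0, 0.0],
    [-0.2, 0.8, 0, 0, 0, 0, 0.0],
    [-0.2, 0.8, 0, 0, 0, 0, 0.0],
    [-0.2, 0.6, 0, 0, 0, 0, 0.0],
    [0, 0, 0, 0, 0, 0, 0.0],
    [0, 0, 0, 0, 0, 0, 0.0]
  ]
}}

```text
time: 33.95
tool_pos: [0.477, 0.3041, 0.2457]
tcp_rot: [1.0, 0.013, -0.0, 0.001]
wrist_force: [0.3, -1.0, -0.2]
finger_gap: 0.199
gripper_force: 41.5
```

```bash
python3 box.py wrist; python3 - <<'E'
from det import *
s=ctrl.read_state();c=cam('wrist')
hs=cv2.cvtColor(c['pixels'],cv2.COLOR_RGB2HSV)
m=((hs[...,0]>14)&(hs[...,0]<32)&(hs[...,1]>140)&(hs[...,2]>130)).astype(np.uint8)*255
for k in cv2.findContours(m,0,2)[0]:
    if cv2.contourArea(k)>60: r=cv2.minAreaRect(k); print('brass?',np.round(r[0],1),np.round(r[1],1),ray(c,*r[0],.018).round(3))
E
```

```text
33.95 [0.477  0.3041 0.2457] [ 1.     0.013 -0.     0.001] 0.19944996901507686 41.503998041152954
wrist 0.004 mean [0.513  0.3071] corners [[0.609, 0.375], [0.6, 0.228], [0.417, 0.238], [0.427, 0.387]] [np.float64(0.182), np.float64(0.148), np.float64(0.183), np.float64(0.149)]
wrist 0.045 mean [0.5178 0.3069] corners [[0.601, 0.366], [0.593, 0.238], [0.434, 0.247], [0.443, 0.376]] [np.float64(0.158), np.float64(0.128), np.float64(0.159), np.float64(0.129)]
[[198, 39], [368, 55], [339, 249], [194, 236]]
brass? [278. 278.] [50. 38.] [0.39  0.3   0.018]
brass? [280.5 102. ] [28. 19.] [0.559 0.303 0.018]
```

{"name": "move_arm", "arguments": {
  "increments": [
    [0.34, 0.03, 0, 0, 0, 0, 0.0],
    [0.34, 0, -0.3, 0, 0, 0, 0.0],
    [0, 0, -0.8, 0, 0, 0, 0.0],
    [0, 0, -0.7, 0, 0, 0, 0.0],
    [0, 0, -0.5, 0, 0, 0, 0.0],
    [0, 0, -0.26, 0, 0, 0, 0.0],
    [0, 0, 0, 0, 0, 0, 0.0],
    [0, 0, 0, 0, 0, 0, 0.36]
  ]
}}

```text
time: 35.05
tool_pos: [0.5188, 0.3066, 0.0946]
tcp_rot: [1.0, 0.013, 0.001, -0.001]
wrist_force: [-0.7, 0.8, 0.6]
finger_gap: 0.357
gripper_force: 0.0
```

{"name": "move_arm", "arguments": {
  "increments": [
    [0, 0, 0, 0, 0, 0, 0.36],
    [0, 0, 0, 0, 0, 0, 0.36],
    [0, 0, 0.3, 0, 0, 0, 0.36],
    [0, 0, 0.8, 0, 0, 0, 0.36],
    [0, 0, 0.8, 0, 0, 0, 0.36],
    [0.1, -0.9, 0.2, 0, 0, 0, 0.36],
    [0.1, -0.95, 0, 0, 0, 0, 0.36],
    [0.1, -0.95, 0, 0, 0, 0, 0.36]
  ]
}}

```text
time: 36.05
tool_pos: [0.5361, 0.1368, 0.2208]
tcp_rot: [1.0, 0.014, 0.001, -0.0]
wrist_force: [0.7, -0.2, 1.0]
finger_gap: 0.361
gripper_force: 0.0
```

{"name": "move_arm", "arguments": {
  "increments": [
    [0.1, -0.95, 0, 0, 0, 0.2, 0.4],
    [0.1, -0.95, 0, 0, 0, 0.2, 0.4],
    [0.08, -0.95, 0, 0, 0, 0.1, 0.4],
    [0, -0.95, 0, 0, 0, 0, 0.4],
    [0, -0.4, 0, 0, 0, 0, 0.4],
    [0, 0, 0, 0, 0, 0, 0.4],
    [0, 0, 0, 0, 0, 0, 0.4],
    [0, 0, 0, 0, 0, 0, 0.4]
  ]
}}

```text
time: 37.05
tool_pos: [0.5529, -0.1129, 0.2191]
tcp_rot: [0.999, 0.049, 0.0, 0.0]
wrist_force: [-0.2, 1.2, 0.2]
finger_gap: 0.399
gripper_force: 0.0
```

```bash
python3 - <<'E'
from det import *
s=ctrl.read_state(); print(s['time'],s['tool_pos'],s['tcp_rot'])
c=cam('wrist')
for d in det(c,.021,(.44,.62,-.17,.08)): print(d)
E
```

```text
37.05 [ 0.55292268 -0.11285616  0.21911237] [9.98813749e-01 4.86929257e-02 3.05622673e-04 4.20355305e-06]
(array([282.7, 201.1]), array([ 0.5542, -0.1176]), 26, 18, 'long dir deg', 1)
```

{"name": "move_arm", "arguments": {
  "increments": [
    [0, -0.07, -0.3, 0, 0, -0.3, 0.4],
    [0, 0, -0.7, 0, 0, 0, 0.4],
    [0, 0, -0.6, 0, 0, 0, 0.4],
    [0, 0, -0.4, 0, 0, 0, 0.4],
    [0, 0, -0.26, 0, 0, 0, 0.4],
    [0, 0, 0, 0, 0, 0, 0.4],
    [0, 0, 0, 0, 0, 0, 0.0],
    [0, 0, 0, 0, 0, 0, 0.0]
  ]
}}

```text
time: 38.1
tool_pos: [0.5533, -0.1179, 0.0841]
tcp_rot: [1.0, 0.027, 0.001, -0.0]
wrist_force: [0.7, 0.0, 1.7]
finger_gap: 0.191
gripper_force: 42.5
```

{"name": "move_arm", "arguments": {
  "increments": [
    [0, 0, 0, 0, 0, 0, 0.0],
    [0, 0, 0, 0, 0, 0, 0.0],
    [0, 0, 0.2, 0, 0, 0, 0.0],
    [0, 0, 0.6, 0, 0, 0, 0.0],
    [0, 0, 0.8, 0, 0, 0, 0.0],
    [-0.1, 0.8, 0.5, 0, 0, 0, 0.0],
    [-0.1, 0.9, 0.5, 0, 0, 0, 0.0],
    [-0.2, 0.9, 0, 0, 0, 0, 0.0]
  ]
}}

```text
time: 39.1
tool_pos: [0.5292, 0.0394, 0.2426]
tcp_rot: [1.0, 0.027, 0.002, -0.001]
wrist_force: [0.9, 0.2, -1.2]
finger_gap: 0.192
gripper_force: 42.2
```

{"name": "move_arm", "arguments": {
  "increments": [
    [-0.2, 0.9, 0, 0, 0, 0, 0.0],
    [-0.2, 0.9, 0, 0, 0, 0, 0.0],
    [-0.2, 0.9, 0, 0, 0, 0, 0.0],
    [-0.3, 0.9, 0, 0, 0, 0, 0.0],
    [0, 0.82, 0, 0, 0, 0, 0.0],
    [0, 0, 0, 0, 0, 0, 0.0],
    [0, 0, 0, 0, 0, 0, 0.0],
    [0, 0, 0, 0, 0, 0, 0.0]
  ]
}}

```text
time: 40.1
tool_pos: [0.475, 0.3023, 0.2394]
tcp_rot: [1.0, 0.027, 0.0, -0.0]
wrist_force: [1.2, -0.4, -1.0]
finger_gap: 0.197
gripper_force: 42.2
```

```bash
cat > br.py <<'E'
from det import *
s=ctrl.read_state();c=cam('wrist')
hs=cv2.cvtColor(c['pixels'],cv2.COLOR_RGB2HSV)
m=((hs[...,0]>14)&(hs[...,0]<32)&(hs[...,1]>140)&(hs[...,2]>130)).astype(np.uint8)*255
for k in cv2.findContours(m,0,2)[0]:
    if cv2.contourArea(k)>60: r=cv2.minAreaRect(k); print('brass?',np.round(r[0],1),np.round(r[1],1),ray(c,*r[0],.018).round(3))
E
python3 box.py wrist; python3 br.py
```

```text
40.1 [0.475  0.3023 0.2394] [ 1.     0.027  0.    -0.   ] 0.19720637349405556 42.197030782699585
wrist 0.004 mean [0.4818 0.3011] corners [[0.609, 0.375], [0.6, 0.228], [0.418, 0.238], [0.355, 0.279], [0.427, 0.386]] [np.float64(0.183), np.float64(0.148), np.float64(0.182), np.float64(0.075), np.float64(0.129)]
wrist 0.045 mean [0.4905 0.3017] corners [[0.601, 0.366], [0.593, 0.238], [0.436, 0.247], [0.381, 0.283], [0.443, 0.376]] [np.float64(0.158), np.float64(0.128), np.float64(0.158), np.float64(0.065), np.float64(0.112)]
[[199, 32], [372, 54], [338, 250], [293, 303], [190, 235]]
brass? [277.  273.5] [57. 38.] [0.396 0.298 0.018]
brass? [275.5 148.5] [17. 19.] [0.518 0.306 0.018]
brass? [281.5  99. ] [28. 19.] [0.559 0.303 0.018]
```

{"name": "move_arm", "arguments": {
  "increments": [
    [0.05, 0.1, -0.3, 0, 0, 0, 0.0],
    [0, 0, -0.7, 0, 0, 0, 0.0],
    [0, 0, -0.7, 0, 0, 0, 0.0],
    [0, 0, -0.5, 0, 0, 0, 0.0],
    [0, 0, -0.3, 0, 0, 0, 0.0],
    [0, 0, 0, 0, 0, 0, 0.0],
    [0, 0, 0, 0, 0, 0, 0.36],
    [0, 0, 0, 0, 0, 0, 0.36]
  ]
}}

```text
time: 41.2
tool_pos: [0.4784, 0.3098, 0.0907]
tcp_rot: [1.0, 0.027, 0.001, -0.001]
wrist_force: [-1.0, -0.1, 0.3]
finger_gap: 0.36
gripper_force: 0.0
```

{"name": "move_arm", "arguments": {
  "increments": [
    [0, 0, 0, 0, 0, 0, 0.36],
    [0, 0, 0.3, 0, 0, 0, 0.36],
    [0, 0, 0.8, 0, 0, 0, 0.36],
    [0, 0, 0.8, 0, 0, 0, 0.36],
    [0, 0, 0.6, 0, 0, 0, 0.36],
    [0, 0, 0, 0, 0, 0, 0.36],
    [0, 0, 0, 0, 0, 0, 0.36],
    [0, 0, 0, 0, 0, 0, 0.36]
  ]
}}

```text
time: 42.2
tool_pos: [0.4775, 0.309, 0.2381]
tcp_rot: [1.0, 0.027, -0.001, 0.001]
wrist_force: [-0.4, 0.8, -0.5]
finger_gap: 0.36
gripper_force: 0.0
```

```bash
python3 br.py; python3 - <<'E'
from h import *
print(ctrl.read_state()['tool_pos'])
E
```

```text
brass? [277. 194.] [26. 18.] [0.479 0.309 0.018]
brass? [283.  151.5] [17. 20.] [0.517 0.306 0.018]
brass? [289. 102.] [28. 20.] [0.559 0.303 0.018]
[0.47751345 0.30898472 0.23806066]
```

All three bolsters are in the box, so now I'll slide the tray home.

{"name": "move_arm", "arguments": {
  "increments": [
    [-0.05, -0.85, 0, 0, 0, 0, 0.5],
    [-0.05, -0.85, 0, 0, 0, 0, 0.5],
    [-0.05, -0.85, 0, 0, 0, 0, 0.5],
    [-0.05, -0.85, 0, 0, 0, 0, 0.5],
    [-0.05, -0.85, 0, 0, 0, 0, 0.5],
    [-0.04, -0.85, 0, 0, 0, -0.2, 0.5],
    [0, -0.84, 0, 0, 0, 0, 0.5],
    [0, 0, 0, 0, 0, 0, 0.5]
  ]
}}

```text
time: 43.25
tool_pos: [0.4599, -0.0499, 0.2386]
tcp_rot: [1.0, 0.011, -0.0, 0.0]
wrist_force: [0.8, 0.9, -0.4]
finger_gap: 0.503
gripper_force: 0.0
```

{"name": "move_arm", "arguments": {
  "increments": [
    [0, 0, -0.7, 0, 0, 0, 0.5],
    [0, 0, -0.7, 0, 0, 0, 0.5],
    [0, 0, -0.6, 0, 0, 0, 0.5],
    [0, 0, -0.3, 0, 0, 0, 0.5],
    [0, 0, -0.16, 0, 0, 0, 0.5],
    [0, 0, 0, 0, 0, 0, 0.0],
    [0, 0, 0, 0, 0, 0, 0.0],
    [0, 0, 0, 0, 0, 0, 0.0]
  ]
}}

```text
time: 44.25
tool_pos: [0.461, -0.0475, 0.0927]
tcp_rot: [1.0, 0.013, 0.001, 0.0]
wrist_force: [-0.5, -2.9, 2.0]
finger_gap: 0.172
gripper_force: 39.4
```

{"name": "move_arm", "arguments": {
  "increments": [
    [0.1, 0, 0, 0, 0, 0, 0.0],
    [0.25, 0.01, 0, 0, 0, 0, 0.0],
    [0.3, 0.01, 0, 0, 0, 0, 0.0],
    [0.3, 0.01, 0, 0, 0, 0, 0.0],
    [0.3, 0.01, 0, 0, 0, 0, 0.0],
    [0.2, 0, 0, 0, 0, 0, 0.0],
    [0.1, 0, 0, 0, 0, 0, 0.0],
    [0, 0, 0, 0, 0, 0, 0.0]
  ]
}}

```text
time: 45.25
tool_pos: [0.555, -0.0451, 0.0927]
tcp_rot: [1.0, 0.013, 0.001, 0.0]
wrist_force: [1.8, -3.7, 4.4]
finger_gap: 0.171
gripper_force: 39.7
```

{"name": "move_arm", "arguments": {
  "increments": [
    [0.03, 0, 0, 0, 0, 0, 0.0],
    [0.03, 0, 0, 0, 0, 0, 0.0],
    [0.03, 0, 0, 0, 0, 0, 0.0],
    [0.03, 0, 0, 0, 0, 0, 0.0],
    [0, 0, 0, 0, 0, 0, 0.0],
    [0, 0, 0, 0, 0, 0, 0.0],
    [0, 0, 0, 0, 0, 0, 0.0],
    [0, 0, 0, 0, 0, 0, 0.0]
  ]
}}

```text
time: 46.25
tool_pos: [0.5592, -0.045, 0.0926]
tcp_rot: [1.0, 0.013, -0.002, 0.0]
wrist_force: [-12.2, -0.6, 13.8]
finger_gap: 0.171
gripper_force: 40.7
```

{"name": "move_arm", "arguments": {
  "increments": [
    [-0.03, 0, 0, 0, 0, 0, 0.0],
    [0, 0, 0, 0, 0, 0, 0.3],
    [0, 0, 0, 0, 0, 0, 0.5],
    [0, 0, 0.2, 0, 0, 0, 0.5],
    [0, 0, 0.7, 0, 0, 0, 0.5],
    [0, 0, 0.8, 0, 0, 0, 0.5],
    [0, 0, 0.9, 0, 0, 0, 0.5],
    [0, 0, 0, 0, 0, 0, 0.5]
  ]
}}

```text
time: 47.25
tool_pos: [0.5604, -0.0448, 0.2541]
tcp_rot: [1.0, 0.013, 0.005, -0.0]
wrist_force: [0.0, 0.4, -1.0]
finger_gap: 0.502
gripper_force: 0.0
```

```bash
python3 - <<'E'
from h import *
import subprocess
c=cam('wrist'); s=ctrl.read_state(); print(s['time'],s['tool_pos'])
# front rim outer edge & knob: scan column through tray front left of the tongue
print('knob home proj',proj(c,[.5555,-.0452,.043]))
g=cv2.cvtColor(c['pixels'],cv2.COLOR_RGB2HSV)
for y in(-.10,0.01):
    print([(round(.56+.002*i,3),g[int(round(v)),int(round(u)),1:].tolist()) for i in range(0,22) for u,v in[proj(c,[.56+.002*i,y,.03])]])
t=cam('top'); hs=cv2.cvtColor(t['pixels'],cv2.COLOR_RGB2HSV)
m=((hs[...,0]>17)&(hs[...,0]<32)&(hs[...,1]>140)&(hs[...,2]>130)).astype(np.uint8)*255
for k in cv2.findContours(m,0,2)[0]:
    if cv2.contourArea(k)>10: r=cv2.minAreaRect(k); print(np.round(r[0],1),ray(t,*r[0],.018).round(3))
E
python3 box.py top
```

```text
47.3 [ 0.55955727 -0.044565    0.25068401]
knob home proj (np.float64(277.38414210876647), np.float64(205.90779398813132))
[(0.56, [148, 124]), (0.562, [147, 123]), (0.564, [142, 117]), (0.566, [148, 117]), (0.568, [149, 118]), (0.57, [145, 125]), (0.572, [148, 121]), (0.574, [148, 121]), (0.576, [149, 115]), (0.578, [133, 67]), (0.58, [138, 63]), (0.582, [131, 66]), (0.584, [137, 67]), (0.586, [139, 66]), (0.588, [156, 62]), (0.59, [142, 61]), (0.592, [50, 82]), (0.594, [8, 127]), (0.596, [4, 117]), (0.598, [10, 107]), (0.6, [6, 168]), (0.602, [5, 212])]
[(0.56, [141, 119]), (0.562, [150, 126]), (0.564, [149, 128]), (0.566, [145, 125]), (0.568, [143, 125]), (0.57, [143, 116]), (0.572, [146, 115]), (0.574, [145, 104]), (0.576, [133, 69]), (0.578, [145, 67]), (0.58, [133, 71]), (0.582, [148, 67]), (0.584, [150, 68]), (0.586, [143, 66]), (0.588, [134, 63]), (0.59, [17, 106]), (0.592, [10, 127]), (0.594, [7, 107]), (0.596, [9, 118]), (0.598, [5, 202]), (0.6, [5, 217]), (0.602, [7, 217])]
47.35 [ 0.5589 -0.0445  0.2483] [ 1.     0.013  0.001 -0.   ] 0.5003038160662577 0.0
top 0.004 mean [0.5502 0.328 ] corners [[0.596, 0.225], [0.522, 0.212], [0.477, 0.408], [0.55, 0.415], [0.606, 0.38]] [np.float64(0.155), np.float64(0.075), np.float64(0.202), np.float64(0.073), np.float64(0.065)]
top 0.045 mean [0.5484 0.3159] corners [[0.592, 0.216], [0.521, 0.204], [0.478, 0.394], [0.548, 0.4], [0.602, 0.366]] [np.float64(0.15), np.float64(0.072), np.float64(0.195), np.float64(0.071), np.float64(0.063)]
[[181, 210], [186, 239], [108, 258], [106, 229], [120, 207]]
```

```bash
python3 -c "
from bench import ctrl
print(ctrl.sign_off())"
```

```text
the job is handed in; nothing more can be done
None
```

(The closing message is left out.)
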